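# Set and lock the gas knob for the microscope incubator

## Robot

A 7-joint arm with a two-finger parallel gripper is mounted at the origin on the work surface. World frame = base frame: x ahead of the robot, y to its left, z up, the work surface at z = 0. Lengths are in m, angles in degrees, forces in N, time in s.
With the tool pointing down it reaches from about 0.425 to 0.875 m from the base axis. Payload 8.4 kg.
Tool frame: the origin (TCP) lies midway between the tips of the shut fingers; the grasp point (between the pads) lies 19 mm behind it; z points along the fingers, y is the direction in which the jaws open and shut (so a half turn about z gives the same grasp; the last joint's range is limited). The gripper opens to 87 mm and grips with 3 to 60 N. Pads are 19 mm wide; open, the fingers measure 117 mm over their backs; the gripper's body (75 mm by 190 mm) begins 51 mm behind the grasp point.
Start: joints at [57.915, 19.091, 2.286, 83.961, -0.768, 76.965, -3.352], TCP at [0.289, -0.582, 0.223] pointing down, gripper open.
Joint ranges: [-147.57, 147.57], [-21.85, 119.76], [-74.77, 79.35], [14.55, 137.4], [-85.83, 265.84], [4.83, 119.75], [-152.11, 152.11]. Speed limits (degrees/s): [127.2, 127.2, 159.86, 159.86, 180, 180, 180].

## Interface

Orientations are given as a 3x3 rotation matrix whose columns are the frame's x, y, z axes.
In Python, from rig import ctrl gives the robot as it stands.
- The arm moves only by the tool apply_moves, never from a script. Its argument "rows" is text: rows parted by semicolons, each of 7 numbers parted by spaces: the shift along the tool's x, y, z in mm, then the turn, a rotation vector about the tool's x, y, z in rad, then the opening, from 0 (shut) to 1 (fully open). A call has 1 to 12 rows; each row shifts and turns the commanded pose from where the row before left it, along the tool's axes as they then stand; what a row does not reach is not made up. A row lasts 1/12 s, in which the tool goes at most 41.7 mm and 7.16 degrees, less where a joint would pass 70% of its speed; a pose out of reach is approached as far as the arm can. A call is refused whole if a number of a shift passes 41.7 or a number of a turn 0.125, either way. A call with a gripper value outside its range is refused whole. The fingers move at their own pace and stop on an object; the grip force is fixed at half the most. Time passes only in rows, so rows that do not move let the fingers close. It gives the time, the measured TCP pose, the force and the opening at its end, in the units of the state.
- ctrl.read_state(): the state, without advancing time (a new reading comes with each control period).
- ctrl.read_camera(name): name is "scene" or "top" or "wrist"; returns a dict with "frame" (400x640x3 uint8, blue, green, red), "K" (3x3 intrinsics, pixels), "world_from_camera" (4x4, takes a point from camera to world coordinates). Camera axes: x right, y down, z forward; pixel columns grow to the right and rows downward; lengths in m; the calibration is good to about 2 mm. The wrist camera is an equidistant fisheye: a pixel r from the principal point sees the ray r / f radians off the axis. A picture is of the moment at which its call begins. There is no depth.
- ctrl.sign_off(): hands the job in, once; it reports no verdict.
The state is a dict: "clock": time; "qpos": joint angles; "qvel": joint speeds; "joint_efforts": joint torques, N m; "ee_pos": TCP position; "tcp_rot": TCP orientation; "contact_force": force on the tool from outside, world axes, zero at the start; "torque": the same for the moment, N m; "opening": opening from 0.0 (shut) to 1.0 (fully open).
Only numpy, scipy, OpenCV 4.12 (cv2) and the standard library are available. Lean on these libraries where they do the work, as an engineer would, in place of code of your own. Each camera call takes 0.05 s, during which the arm holds its last target. There are 200 camera calls.

## Task

Turn the orange gas knob until its white pointer stands in the red band, feel for the lock notch hidden somewhere within that band, and there pull the knob straight out (up) gently, as far as it goes, so that it stays locked out. Never force it: away from the notch it is blocked, so pull only lightly there. Leave the blue gas box and everything else alone, and let go of the knob at the end.

Things in the scene. Friction and masses are not known exactly. Their poses are not given: they have to be found in the camera images.
- orange_box: white gas control box with the orange knob, fixed, 110 x 110 mm, top 80 mm above the bench; origin under its centre, z up. A flat aluminium scale ring (100 mm across, to 83 mm above the bench) lies on it, with the knob in the middle, its axis upright through the box's origin. The tooth in the box must never bear over 18 N, so a pull that is blocked must stay below 20 N in all.
- orange_knob: orange knob: round skirt 48 mm across, 4 mm thick, and on it an upright grip bar 44 mm long, 14 mm wide, up to 37 mm above the skirt's underside. Origin on the turning axis at the skirt's underside (84 mm above the bench when in). Own x: along the bar to the pointer; z up. Turning friction 0.06 N m. Slides out (up) 10 mm against 2.5 N of friction; stays where left. Starts pushed in.
- orange_pointer (a point): tip of the knob's white pointer, 30 mm from the axis, 86 mm above the bench when in, 96 mm when fully out; axes as the knob's. It starts 0.5 to 1.3 rad counter-clockwise (from above) of the band's middle. A hidden tooth blocks the pull after 2.5 mm, except within about 0.05 rad of the notch's middle: there the knob rises all 10 mm and no longer turns.
- orange_band (a point): middle of the red band on the orange box's scale ring, 30 mm from the turning axis; own x points outward from the axis through the band's middle. The band spans about 0.28 rad either side; the ring does not move. The middle of the one notch lies anywhere within 0.26 rad either side of the band's middle, different each time, not visible: feel for it.
- blue_box: the same kind of box with a blue knob, fixed to the bench, 110 x 110 mm, 80 mm high; origin under its centre. Not to be touched
- blue_pointer (a point): tip of the blue knob's white pointer, 30 mm from its axis; that knob is already locked out (its top 131 mm above the bench) and must be left as it is
- media_bottle: amber glass bottle with blue cap, 64 mm across, 150 mm tall; origin under its centre; a bystander
- flask: clear flat culture flask with red cap, 150 x 75 x 30 mm, lying; origin under the body's centre; a bystander
- dish: round culture dish, 86 mm across, 14 mm high; origin under its centre; a bystander
- well_plate: white plate with 24 pink wells, 128 x 86 x 20 mm; origin under its centre; a bystander
- tip_box: open blue box, 120 x 85 x 50 mm; origin under its centre; a bystander
- marker: white marker with black cap, about 130 mm long, 13 mm thick, lying along its own x; a bystander
- timer: small grey bench timer, 60 x 60 x 18 mm; origin under its centre; a bystander
There are look-alikes about, which are no part of the job. What is shaped like the orange_box but black, pink or purple is not meant.

How it is judged:
By the outcome, as a careful person would: the job done as asked, in the order asked, and still so for the second after the job is handed in, with the robot touching nothing.
It also fails if it takes over 53 s, if anything falls off the work surface, if the arm or the gripper's body presses on something with over 40 N, if the wrist force passes 120 N, or if a joint passes its speed limit or range.

## Working session

There is one attempt and no reset: what is moved stays moved. The work goes in short steps, Python scripts to look and compute and a tool call to move; the robot and the scene stay as the last step left them, time stands still between calls to the robot, and variables do not carry over. Pictures are saved under pics/ and viewed, about 8 in all and at most 12, crops included, and the job is handed in when it is done.

Besides the shell and the picture viewer there is one more tool, called after "Request:" as name(argument=value, ...) on one line, values as JSON. apply_moves: Moves the arm, as the interface text tells. Its arguments: {"type":"object","properties":{"rows":{"type":"string"}},"required":["rows"]}

```bash
ls; mkdir -p pics
python3 - <<'E'
from rig import ctrl
import cv2,pickle
s=ctrl.read_state();print(s)
d={}
for n in("scene","top"):
    c=ctrl.read_camera(n);d[n]=c;cv2.imwrite(f"pics/{n}0.png",c["frame"]);print(n,c["K"],c["world_from_camera"])
pickle.dump(d,open("c0.pkl","wb"))
E
```

```text
pics
{'clock': 0.0, 'qpos': array([57.91591366, 19.13207398,  2.28734449, 84.01138082, -0.76826309,
       76.96732861, -3.35150272]), 'qvel': array([ 0.13111552, -0.01878556,  0.02106156, -0.05705558, -0.02734155,
        0.06006856,  0.08373484]), 'joint_efforts': array([ 2.21167375e-04, -6.56371093e+01,  1.33493666e+00, -4.03805816e+01,
       -5.99834626e-02,  4.50653303e-02,  1.71476891e-04]), 'ee_pos': array([ 0.28874982, -0.58180259,  0.22165365]), 'tcp_rot': array([[ 8.95735384e-01,  4.44586780e-01, -8.46915822e-04],
       [ 4.44587570e-01, -8.95734241e-01,  1.43583619e-03],
       [-1.20257711e-04, -1.66265753e-03, -9.99998611e-01]]), 'contact_force': array([ 0.15428484, -0.28098513, -0.4142633 ]), 'torque': array([ 0.01117199, -0.00477207,  0.02068214]), 'opening': 1.002024162144808}
scene [[399.99409818   0.         320.93803235]
 [  0.         399.99409818 201.72743638]
 [  0.           0.           1.        ]] [[-0.62943821  0.50152614 -0.59353103  1.12095041]
 [ 0.77690161  0.39122218 -0.49332452  0.52210267]
 [-0.01521264 -0.77163251 -0.63588666  0.75135648]
 [ 0.          0.          0.          1.        ]]
top [[376.75916229   0.         320.83014963]
 [  0.         376.75916229 196.44241384]
 [  0.           0.           1.        ]] [[-0.02580671 -0.9851392   0.16980806  0.33350171]
 [-0.99966273  0.02493802 -0.00724691  0.03451884]
 [ 0.00290454 -0.1699378  -0.98545051  1.11824367]
 [ 0.          0.          0.          1.        ]]
```

View pics/top0.png

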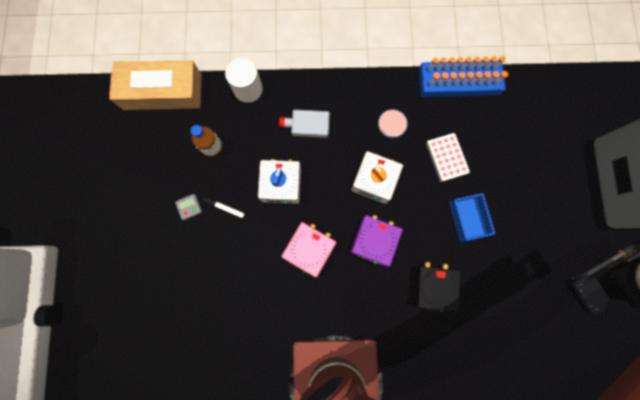

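View pics/scene0.png

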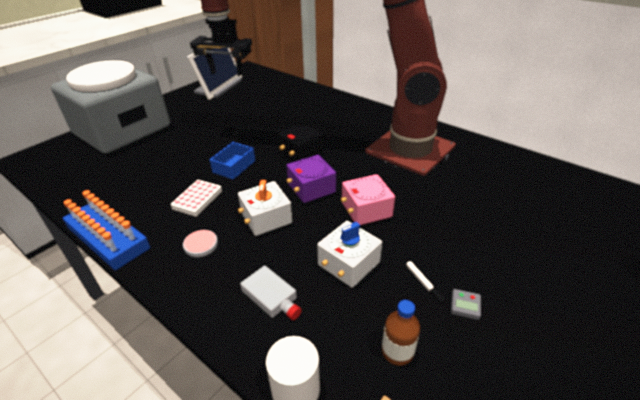

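The top view shows the orange-knob white box at (378,177) and the white box with the blue knob at (279,180). Look-alikes are pink (309,250), purple (378,240) and black (440,287). Only the one at (378,177) is white with an orange knob, so I'll confirm that in an enlarged crop and measure it.

```bash
cat > h.py <<'E'
import numpy as np,cv2
def ray(c,uv):
    K,T=c["K"],c["world_from_camera"]
    d=T[:3,:3]@np.linalg.inv(K)@np.array([uv[0],uv[1],1.]);return T[:3,3],d/np.linalg.norm(d)
def onz(c,uv,z):
    o,d=ray(c,uv);return o+d*(z-o[2])/d[2]
def proj(c,p):
    T=c["world_from_camera"];q=c["K"]@(T[:3,:3].T@(np.array(p)-T[:3,3]));return q[:2]/q[2]
E
python3 - <<'E'
import pickle
from h import *
d=pickle.load(open("c0.pkl","rb"))
crops=[]
for n,(x,y) in dict(top=(378,177),scene=(264,207)).items():
    c=d[n];f=c["frame"];w=36
    h=cv2.cvtColor(f,cv2.COLOR_BGR2HSV);R=np.zeros(h.shape[:2],np.uint8);R[y-w:y+w,x-w:x+w]=1
    H,S,V=cv2.split(h)
    sel=lambda m:(m&(R>0)).astype(np.uint8)
    red=sel(((H<5)|(H>172))&(S>130)&(V>90)); org=sel((H>=6)&(H<22)&(S>110)&(V>110))
    for k,m,z in(("red",red,.083),("org",org,.09)):
        nn,l,st,ce=cv2.connectedComponentsWithStats(m)
        for i in range(1,nn):
            if st[i,4]>4: print(n,k,st[i],ce[i].round(1),onz(c,ce[i],z).round(4))
    wh=sel((S<60)&(V>130));cs,_=cv2.findContours(wh,0,2);b=max(cs,key=cv2.contourArea)
    r=cv2.minAreaRect(b);print(n,"white",r)
    if n=="top":
        P=np.array([onz(c,p,.08)[:2] for p in cv2.boxPoints(r)]);print(P.round(4),P.mean(0),np.linalg.norm(np.diff(P,axis=0),axis=1))
    crops.append(cv2.resize(f[y-w:y+w,x-w:x+w],(400,400),interpolation=cv2.INTER_CUBIC))
cv2.imwrite("pics/crop0.png",np.hstack(crops))
E
```

```text
top red [379 160   5   4  18] [380.8 161.7] [ 0.6076 -0.1457  0.083 ]
top org [371 168  15  14 165] [378.1 174.8] [ 0.5681 -0.1349  0.09  ]
top white ((377.78350830078125, 175.26287841796875), (40.27745056152344, 39.415897369384766), 21.037511825561523)
[[ 0.5387 -0.0612]
 [ 0.6449 -0.1059]
 [ 0.5996 -0.2107]
 [ 0.495  -0.1645]] [ 0.56955364 -0.13555707] [0.11515212 0.11414842 0.114425  ]
scene red [297 171   3   2   5] [298.2 171.4] [ 0.4303 -0.1354  0.083 ]
scene red [248 200   5   4  14] [250.2 201.4] [ 0.6109 -0.1447  0.083 ]
scene org [255 179  17  22 197] [263.  191.8] [ 0.5668 -0.1404  0.09  ]
scene org [287 178   5   5  20] [289.  179.9] [ 0.4841 -0.1217  0.09  ]
scene org [294 187   5   5  21] [296.  188.8] [ 0.5024 -0.0788  0.09  ]
scene org [238 207   6   6  23] [240.5 209.6] [ 0.6545 -0.133   0.09  ]
scene org [244 218   6   5  23] [246.8 220.3] [ 0.6725 -0.0901  0.09  ]
scene white ((266.385986328125, 205.9610595703125), (46.02821731567383, 47.797080993652344), 70.20112609863281)
```

View pics/crop0.png

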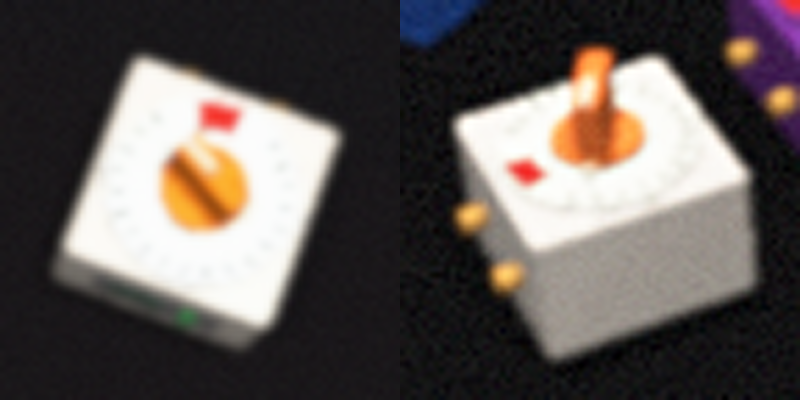

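The crop confirms it: white box, orange knob, with the pointer about 45° to the left of "up" and CCW of the red band. I'm moving above it, to centre ≈ (0.568, -0.135).

Request:
apply_moves(rows="15 -9 0 0 0 0 1;32 -20 0 0 0 -0.02 1;32 -20 0 0 0 -0.03 1;32 -20 0 0 0 -0.03 1;33 -20 0 0 0 -0.03 1;33 -20 0 0 0 -0.03 1;34 -19 0 0 0 -0.03 1;34 -18 0 0 0 -0.03 1;34 -17 0 0 0 -0.03 1;34 -16 0 0 0 -0.02 1;34 -15 0 0 0 -0.02 1;34 -15 0 0 0 0 1")

```text
clock: 1.1
ee_pos: [0.4886, -0.1939, 0.2224]
tcp_rot: [[0.744, 0.668, -0.0], [0.668, -0.744, -0.0], [-0.0, -0.0, -1.0]]
contact_force: [0.7, -0.2, -0.4]
opening: 1.002
```

Run:
```python
from rig import ctrl
import numpy as np
s=ctrl.read_state();R=s["tcp_rot"];print(s["clock"],s["ee_pos"],R,s["qpos"])
print(R.T@(np.array([.568,-.135,.20])-s["ee_pos"])*1e3)
```

```text
1.1 [ 0.48859196 -0.19392741  0.22241326] [[ 7.43771821e-01  6.68433556e-01 -2.45965023e-04]
 [ 6.68433569e-01 -7.43771849e-01 -3.67553418e-05]
 [-2.07510364e-04 -1.37073691e-04 -9.99999969e-01]] [ 32.33856864   5.60989345 -16.56892025 100.42609609   1.66613961
  74.21488352 -32.66275642]
[98.45517566  9.25351889 22.3915597 ]
```

Request:
apply_moves(rows="30 3 0 0 0 0 1;30 3 0 0 0 0 1;25 2 0 0 0 0 1;13 1 0 0 0 0 1;0 0 0 0 0 0 1;0 0 0 0 0 0 1")

```text
clock: 1.6
ee_pos: [0.5669, -0.1372, 0.222]
tcp_rot: [[0.744, 0.668, -0.001], [0.668, -0.744, 0.0], [-0.001, -0.001, -1.0]]
contact_force: [-0.7, -0.5, -0.9]
opening: 0.995
```

Run:
```python
from rig import ctrl
import cv2,pickle
s=ctrl.read_state();print(s["ee_pos"],s["tcp_rot"])
c=ctrl.read_camera("wrist");pickle.dump((s,c),open("w1.pkl","wb"));cv2.imwrite("pics/w1.png",c["frame"]);print(c["K"],c["world_from_camera"])
```

```text
[ 0.56688771 -0.13718379  0.22198813] [[ 7.44203620e-01  6.67951571e-01 -1.29269249e-03]
 [ 6.67952243e-01 -7.44204129e-01  1.24614508e-04]
 [-8.78790630e-04 -9.56195415e-04 -9.99999157e-01]]
[[309.70691629   0.         315.92876063]
 [  0.         309.70691629 199.01492799]
 [  0.           0.           1.        ]] [[ 0.66766421 -0.71837109 -0.19536498  0.61957605]
 [-0.74446112 -0.64477858 -0.17331539 -0.09053564]
 [-0.00146238  0.26115812 -0.96529493  0.38460088]
 [ 0.          0.          0.          1.        ]]
```

View pics/w1.png

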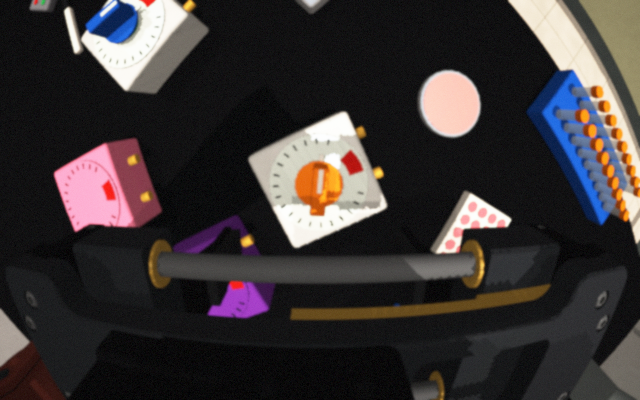

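The wrist picture shows the orange knob at (318,184), the bar near-vertical in the image, and the band at (352,161). Next: measure with the fisheye model.

```bash
cat >> h.py <<'E'
def fz(c,uv,z):
    K,T=c["K"],c["world_from_camera"]
    a=np.array([uv[0]-K[0,2],uv[1]-K[1,2]])/K[0,0];r=np.linalg.norm(a)+1e-12
    d=T[:3,:3]@np.array([*(a/r*np.sin(r)),np.cos(r)]);o=T[:3,3];return o+d*(z-o[2])/d[2]
E
python3 - <<'E'
import pickle
from h import *
s,c=pickle.load(open("w1.pkl","rb"));f=c["frame"]
x0,y0,x1,y1=240,105,395,250
h=cv2.cvtColor(f,cv2.COLOR_BGR2HSV);H,S,V=cv2.split(h)
R=np.zeros(H.shape,bool);R[y0:y1,x0:x1]=1
red=(R&((H<5)|(H>172))&(S>130)&(V>70)).astype(np.uint8)
org=(R&(H>=5)&(H<22)&(S>150)&(V>110)).astype(np.uint8)
for k,m,z in(("red",red,.083),("org",org,.088)):
    n,l,st,ce=cv2.connectedComponentsWithStats(m)
    for i in range(1,n):
        if st[i,4]>15: print(k,st[i],ce[i].round(1),fz(c,ce[i],z).round(4))
wh=(R&(S<70)&(V>70)).astype(np.uint8);wh=cv2.morphologyEx(wh,cv2.MORPH_CLOSE,np.ones((3,3)))
b=max(cv2.findContours(wh,0,2)[0],key=cv2.contourArea)
ap=cv2.approxPolyDP(cv2.convexHull(b),6,True)[:,0]
for p in ap: print(p,fz(c,p,.08).round(4))
# rectified top-down views at plane heights, 4 px/mm
o=np.array([.568,-.135]);out=[]
for z in(.088,.121):
    W=400;g=np.zeros((W,W,2),np.float32);T=c["world_from_camera"]
    v,u=np.mgrid[0:W,0:W];P=np.stack([o[0]+(W/2-v)/4e3*1.0,o[1]+(W/2-u)/4e3,np.full((W,W),z)],-1)
    q=(P-T[:3,3])@T[:3,:3];rr=np.linalg.norm(q[...,:2],axis=-1);th=np.arctan2(rr,q[...,2])
    m=(q[...,:2]/rr[...,None]*th[...,None]*c["K"][0,0]+c["K"][:2,2]).astype(np.float32)
    im=cv2.remap(f,m[...,0],m[...,1],cv2.INTER_CUBIC);cv2.circle(im,(200,200),96,(0,255,0),1);out.append(im)
cv2.imwrite("pics/rect1.png",np.hstack(out))
E
```

```text
red [341 151  22  24 291] [351.6 162.7] [ 0.6096 -0.1461  0.083 ]
org [356 126   9  12  76] [360.4 131.5] [ 0.6378 -0.1308  0.088 ]
org [ 296  161   47   54 1652] [318.2 186. ] [ 0.5709 -0.1366  0.088 ]
org [373 167  11  12  59] [378.2 172.1] [ 0.6209 -0.1711  0.088 ]
org [241 235  13  12  83] [246.3 240.7] [ 0.4766 -0.1196  0.088 ]
[345 111] [ 0.6429 -0.107   0.08  ]
[387 206] [ 0.6018 -0.2055  0.08  ]
[295 248] [ 0.5023 -0.1649  0.08  ]
[248 157] [ 0.5449 -0.0652  0.08  ]
```

View pics/rect1.png

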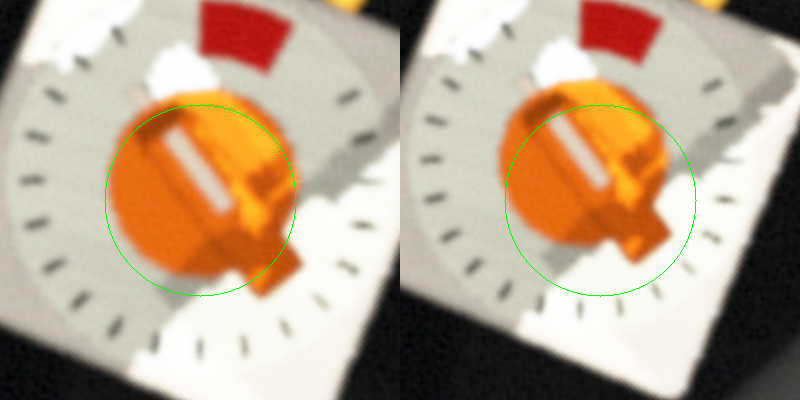

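Pointer ≈ +36.5°, band ≈ −15.5° (0.91 rad apart, within the stated 0.5–1.3), axis ≈ (0.5725, −0.1357), and the skirt radius reads about 23.5 mm against the stated 24. Now I'll align, descend and grip.

Request:
apply_moves(rows="3 1.5 10 0 0 0.05 1;2.2 1.1 20 0 0 0.044 1;0 0 25 0 0 0 1;0 0 25 0 0 0 1;0 0 20 0 0 0 1;0 0 15 0 0 0 1;0 0 10 0 0 0 1;0 0 3 0 0 0 1;0 0 0 0 0 0 1;0 0 0 0 0 0 1")

```text
clock: 2.48
ee_pos: [0.5732, -0.1362, 0.0956]
tcp_rot: [[0.804, 0.594, 0.001], [0.594, -0.804, -0.0], [0.001, 0.001, -1.0]]
contact_force: [0.6, 0.1, 0.9]
opening: 1.005
```

Request:
apply_moves(rows="0 0 0 0 0 0 0.5;0 0 0 0 0 0 0.3;0 0 0 0 0 0 0.25;0 0 0 0 0 0 0.25;0 0 0 0 0 0 0.25;0 0 0 0 0 0 0.25")

```text
clock: 2.98
ee_pos: [0.5729, -0.1356, 0.0947]
tcp_rot: [[0.804, 0.595, 0.0], [0.595, -0.804, -0.0], [0.0, 0.0, -1.0]]
contact_force: [0.1, -0.5, -0.4]
opening: 0.635
```

Request:
apply_moves(rows="0 0 0 0 0 0 0.22;0 0 0 0 0 0 0.22;0 0 0 0 0 0 0.22;0 0 0 0 0 0 0.22;0 0 0 0 0 0 0.22;0 0 0 0 0 0 0.22;0 0 0 0 0 0 0.22")

```text
clock: 3.57
ee_pos: [0.5729, -0.1356, 0.0945]
tcp_rot: [[0.804, 0.595, -0.0], [0.595, -0.804, 0.0], [-0.0, -0.0, -1.0]]
contact_force: [-0.9, 0.2, 0.2]
opening: 0.227
```

Run:
```python
from rig import ctrl
import cv2
s=ctrl.read_state();print(s["opening"],s["contact_force"],s["torque"])
cv2.imwrite("pics/w2.png",cv2.resize(ctrl.read_camera("wrist")["frame"][100:260,220:420],(800,640))[:600])
```

```text
0.22681863195797364 [-0.93482342  0.20920083  0.19931089] [0.02175927 0.00641403 0.02841999]
```

View pics/w2.png

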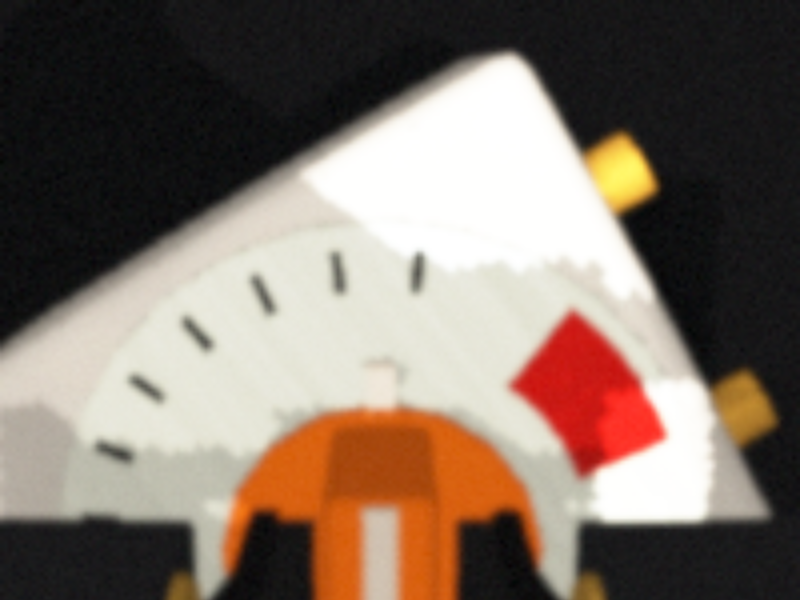

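The picture shows the bar at (380,500), square and centred between the fingers, with the pointer tip at (380,385) and the band at (590,395). Closing now.

Request:
apply_moves(rows="0 0 0 0 0 0 0;0 0 0 0 0 0 0;0 0 0 0 0 0 0;0 0 0 0 0 0 0;0 0 0 0 0 0 0")

```text
clock: 4.03
ee_pos: [0.5728, -0.1354, 0.0946]
tcp_rot: [[0.804, 0.595, -0.0], [0.595, -0.804, 0.0], [-0.0, -0.0, -1.0]]
contact_force: [-1.1, 0.9, 1.1]
opening: 0.163
```

Request:
apply_moves(rows="0 0 0 0 0 0.06 0;0 0 0 0 0 0.1 0;0 0 0 0 0 0.1 0;0 0 0 0 0 0.1 0;0 0 0 0 0 0.1 0;0 0 0 0 0 0.1 0;0 0 0 0 0 0.1 0;0 0 0 0 0 0 0;0 0 0 0 0 0 0")

```text
clock: 4.78
ee_pos: [0.5728, -0.1354, 0.0945]
tcp_rot: [[1.0, -0.02, -0.0], [-0.02, -1.0, 0.0], [-0.0, -0.0, -1.0]]
contact_force: [-1.6, 1.7, 0.6]
opening: 0.156
```

```bash
cat > st.py <<'E'
from rig import ctrl
import numpy as np
s=ctrl.read_state();R=s["tcp_rot"];print(s["clock"],s["ee_pos"].round(4),"ang",np.arctan2(R[1,0],R[0,0]).round(4),s["contact_force"].round(2),s["torque"].round(3),s["opening"],s["qpos"].round(1))
E
python3 st.py
```

```text
4.7833 [ 0.5728 -0.1354  0.0945] ang -0.02 [-1.63  1.71  0.64] [ 0.344  0.413 -0.104] 0.15603399549762761 [ 19.9  18.5 -13.  100.7   4.7  61.4 -85.9]
```

Now a light probe pull in 1 mm steps, to learn the stiffness.

Request:
apply_moves(rows="0 0 -1 0 0 0 0;0 0 -1 0 0 0 0;0 0 0 0 0 0 0")

```text
clock: 5.03
ee_pos: [0.5727, -0.1354, 0.0964]
tcp_rot: [[1.0, -0.022, -0.0], [-0.022, -1.0, 0.0], [-0.0, -0.0, -1.0]]
contact_force: [-1.2, 1.3, -1.9]
opening: 0.158
```

Request:
apply_moves(rows="0 0 -1 0 0 0 0;0 0 0 0 0 0 0;0 0 0 0 0 0 0")

```text
clock: 5.28
ee_pos: [0.5728, -0.1354, 0.0974]
tcp_rot: [[1.0, -0.023, -0.0], [-0.023, -1.0, 0.0], [-0.0, -0.0, -1.0]]
contact_force: [-0.6, 2.5, -3.8]
opening: 0.16
```

Request:
apply_moves(rows="0 0 -0.5 0 0 0 0;0 0 0 0 0 0 0;0 0 0 0 0 0 0")

```text
clock: 5.53
ee_pos: [0.5727, -0.1354, 0.0976]
tcp_rot: [[1.0, -0.023, -0.001], [-0.023, -1.0, 0.0], [-0.001, -0.0, -1.0]]
contact_force: [1.3, 1.1, -10.4]
opening: 0.157
```

Blocked here: 10 N at 3.5 mm commanded. I'll step clockwise 0.06 rad at a time, easing down before each turn and probing again to the same height. A free knob should show about 3 N and no stall.

Request:
apply_moves(rows="0 0 1.5 0 0 0 0;0 0 0 0 0 0.06 0;0 0 0 0 0 0 0;0 0 -1.5 0 0 0 0;0 0 0 0 0 0 0;0 0 0 0 0 0 0")

```text
clock: 6.03
ee_pos: [0.5728, -0.1355, 0.0979]
tcp_rot: [[0.997, -0.082, -0.0], [-0.082, -0.997, 0.0], [-0.0, -0.0, -1.0]]
contact_force: [1.4, 3.1, -6.7]
opening: 0.157
```

Request:
apply_moves(rows="0 0 1.5 0 0 0 0;0 0 0 0 0 0.06 0;0 0 0 0 0 0 0;0 0 -1.5 0 0 0 0;0 0 0 0 0 0 0;0 0 0 0 0 0 0")

```text
clock: 6.53
ee_pos: [0.5729, -0.1355, 0.0984]
tcp_rot: [[0.99, -0.142, 0.0], [-0.142, -0.99, 0.0], [0.0, -0.0, -1.0]]
contact_force: [-2.6, 2.6, 0.6]
opening: 0.16
```

Request:
apply_moves(rows="0 0 -0.5 0 0 0 0;0 0 0 0 0 0 0;0 0 0 0 0 0 0")

```text
clock: 6.78
ee_pos: [0.5729, -0.1356, 0.0986]
tcp_rot: [[0.99, -0.142, -0.0], [-0.142, -0.99, 0.0], [-0.0, -0.0, -1.0]]
contact_force: [-2.4, 4.0, -1.4]
opening: 0.156
```

Request:
apply_moves(rows="0 0 -0.5 0 0 0 0;0 0 0 0 0 0 0;0 0 0 0 0 0 0")

```text
clock: 7.03
ee_pos: [0.5729, -0.1356, 0.099]
tcp_rot: [[0.99, -0.143, -0.0], [-0.143, -0.99, 0.0], [-0.0, -0.0, -1.0]]
contact_force: [-2.2, 3.4, -2.7]
opening: 0.157
```

Request:
apply_moves(rows="0 0 -0.5 0 0 0 0;0 0 -0.5 0 0 0 0;0 0 0 0 0 0 0;0 0 0 0 0 0 0")

```text
clock: 7.37
ee_pos: [0.5729, -0.1356, 0.1001]
tcp_rot: [[0.99, -0.143, -0.0], [-0.143, -0.99, 0.0], [-0.0, -0.0, -1.0]]
contact_force: [-2.7, 2.7, -2.3]
opening: 0.163
```

The force holds at about 2.5 N, the stated slide friction, well past the tooth height. So this is the notch, at about 0.13 rad CCW of the band's middle. I'll keep going gently.

Request:
apply_moves(rows="0 0 -0.7 0 0 0 0;0 0 -0.7 0 0 0 0;0 0 -0.7 0 0 0 0;0 0 -0.7 0 0 0 0;0 0 -0.5 0 0 0 0;0 0 0 0 0 0 0;0 0 0 0 0 0 0")

```text
clock: 7.95
ee_pos: [0.5729, -0.1356, 0.1035]
tcp_rot: [[0.99, -0.143, 0.0], [-0.143, -0.99, 0.0], [0.0, -0.0, -1.0]]
contact_force: [-2.5, 4.5, -2.0]
opening: 0.16
```

Request:
apply_moves(rows="0 0 -0.5 0 0 0 0;0 0 0 0 0 0 0;0 0 0 0 0 0 0")

```text
clock: 8.2
ee_pos: [0.5729, -0.1356, 0.1039]
tcp_rot: [[0.99, -0.143, 0.0], [-0.143, -0.99, 0.0], [0.0, -0.0, -1.0]]
contact_force: [-2.4, 3.7, -2.1]
opening: 0.159
```

Request:
apply_moves(rows="0 0 -0.5 0 0 0 0;0 0 0 0 0 0 0;0 0 0 0 0 0 0")

```text
clock: 8.45
ee_pos: [0.5729, -0.1356, 0.1044]
tcp_rot: [[0.99, -0.143, -0.0], [-0.143, -0.99, 0.0], [-0.0, -0.0, -1.0]]
contact_force: [-3.8, 3.4, -2.5]
opening: 0.157
```

Request:
apply_moves(rows="0 0 -0.4 0 0 0 0;0 0 0 0 0 0 0;0 0 0 0 0 0 0")

```text
clock: 8.7
ee_pos: [0.5728, -0.1356, 0.1046]
tcp_rot: [[0.99, -0.143, -0.0], [-0.143, -0.99, 0.0], [-0.0, -0.0, -1.0]]
contact_force: [-2.8, 4.1, -4.3]
opening: 0.155
```

Request:
apply_moves(rows="0 0 -0.3 0 0 0 0;0 0 0 0 0 0 0;0 0 0 0 0 0 0")

```text
clock: 8.95
ee_pos: [0.5728, -0.1356, 0.1047]
tcp_rot: [[0.99, -0.143, -0.0], [-0.143, -0.99, 0.0], [-0.0, -0.0, -1.0]]
contact_force: [-1.4, 4.7, -9.0]
opening: 0.159
```

End stop reached at ≈10 mm. I'll ease the load, open and retreat.

Request:
apply_moves(rows="0 0 0.3 0 0 0 0;0 0 0 0 0 0 0.2;0 0 0 0 0 0 0.3;0 0 0 0 0 0 0.4;0 0 0 0 0 0 0.5;0 0 0 0 0 0 0.6;0 0 0 0 0 0 0.6;0 0 0 0 0 0 0.6")

```text
clock: 9.62
ee_pos: [0.5731, -0.1357, 0.105]
tcp_rot: [[0.99, -0.143, 0.0], [-0.143, -0.99, -0.0], [0.0, 0.0, -1.0]]
contact_force: [-0.3, -0.1, -0.4]
opening: 0.55
```

Request:
apply_moves(rows="0 0 -5 0 0 0 0.6;0 0 -12 0 0 0 0.6;0 0 -20 0 0 0 0.6;0 0 -25 0 0 0 0.6;0 0 -25 0 0 0 0.6;0 0 -25 0 0 0 0.6;0 0 -15 0 0 0 0.6;0 0 -5 0 0 0 0.6;0 0 0 0 0 0 0.6;0 0 0 0 0 0 0.6")

```text
clock: 10.45
ee_pos: [0.5727, -0.1356, 0.2364]
tcp_rot: [[0.99, -0.143, -0.0], [-0.143, -0.99, 0.0], [-0.0, 0.0, -1.0]]
contact_force: [-0.8, -0.9, -0.1]
opening: 0.597
```

```bash
python3 st.py
python3 - <<'E'
from h import *
from rig import ctrl
import pickle
c=ctrl.read_camera("wrist");f=c["frame"];s=ctrl.read_camera("scene")["frame"]
a=cv2.resize(f[80:240,240:400],(400,400),interpolation=2);b=cv2.resize(s[170:242,228:300],(400,400),interpolation=2)
cv2.imwrite("pics/fin.png",np.hstack([a,b]))
pickle.dump(c,open("wf.pkl","wb"))
E
```

```text
10.45 [ 0.5727 -0.1356  0.2364] ang -0.1432 [-0.75 -0.9  -0.09] [0.046 0.045 0.043] 0.5971703307658106 [ 19.3  12.2 -12.1  91.1   2.6  76.9 -91.3]
```

View pics/fin.png

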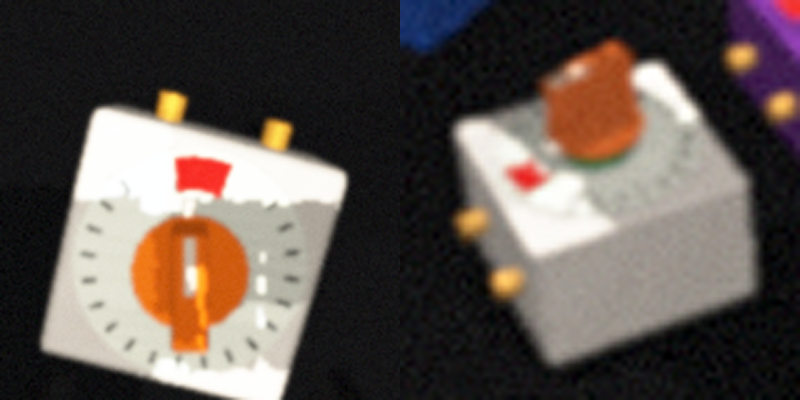

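The left view shows the pointer (188,205) pointing into the red band (203,177). The right view shows the knob raised, with the green collar visible at (600,160).

```bash
python3 -c "
from rig import ctrl
print(ctrl.sign_off())"
```

```text
the job is handed in; nothing more can be done
None
```

The orange knob is pulled out about 10 mm in the notch, with its pointer in the red band. I released it and handed the job in at about 10.5 s of the 53 s allowed.

- **Turning and feeling:** I turned the knob clockwise from about +0.64 rad to the edge of the band and probed lightly. The first probe was blocked at about 10 N and the second reached about 7 N. At −0.14 rad, about 0.13 rad counter-clockwise of the band's middle, the pull went through.
- **Pulling out:** It rose against a steady 2–3 N or so, then stopped firmly at about 10 mm of travel. The highest pull I read was 10.4 N, under the 20 N limit.
- **Last checks:** The final pictures show the pointer within the band, the knob raised with its green collar visible, and the gripper open and well clear. Force on the gripper read about zero. I did not tug the knob again after letting go, so the lock rests on the pictures and the felt end stop. No check failed or disagreed.

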